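# Clamp the stacked tins with the slip-clutch thumbscrew

### The job

Lock the three stacked tins in their carrier: gently push the swing bar round until it is fully home against its stop over the tins, then turn the round cap on the bar clockwise (seen from above) until its clutch just slips for the first time, and stop there, having slipped it no more than about 30 degrees. Let go and leave the bar, the tins, the bowl, the garlic keeper and the timer where they belong.

Things in the scene. Friction and masses are not known exactly. Their poses are not given: they have to be found in the camera images.
- carrier: Dark steel base plate of the tin carrier, 220 x 140 x 12 mm, fixed on the shelf. Origin: on the plate's underside, straight below the axis of the tin stack; +x of this frame points from the stack to the post, 95 mm away; z up. Four 10 mm high pins round the stack keep the lowest tin central.
- post_axis (a point): On the vertical axis of the 24 mm thick steel post, at mid-height of the swing bar (the post's height is set differently from time to time, by up to 4 mm). The swing bar turns about this axis.
- swing_bar (a joint): Angle of the swing bar about the post, rad: 0 = fully home against its stop, with the cap straight above the stack; grows counter-clockwise seen from above, up to 1.4, as the bar is swung out to the carrier's -y side. So closing is a clockwise swing. A stiff hinge (0.16 N m) that stays where it is left; the stop is faced with firm rubber.
- bar_mid (a point): Centre of the aluminium swing bar's section, 50 mm from the post axis towards the cap. The bar is 26 mm wide and 14 mm high, reaches 116 mm from the post axis, and when home its underside is 17 to 21 mm above the top tin. x of this frame points along the bar from the cap to the post, y across it; to close, the bar's -y side is pushed towards its +y side.
- cap: Fluted cap, 40 mm diameter, 26 mm high: a rubber sleeve round a steel core, on a 5 mm high, 22 mm wide collar on the swing bar, axis 95 mm from the post axis. Origin: centre of its underside. Turns without end. The sleeve is springy: it twists 0.2 rad on the core under 0.30 N m, and back when let go. Clockwise from above, the core turns the spindle, whose thread drives the foot down 4.5 mm per rad.
- cap_top (a point): Centre of the cap's top, on its axis. Drag of the thread: 0.14 N m. Once the foot bears on the tin, the torque climbs over some 0.1 to 0.5 rad to 0.30 N m; there the clutch slips: the torque stays level, the core turns on without the spindle. The black line on the steel core is in line with the slot in the brass spindle end until the clutch slips; their angle is the slip. The thread locks itself.
- foot: Round steel presser foot, 32 mm diameter, 6 mm thick, below the bar under the cap. It slides straight down without turning. Origin: centre of its underside. At the start its underside is 3 to 7 mm higher than the top tin.
- tin_top: Uppermost of three equal closed steel tins, 90 mm diameter, 40 mm high, stacked on the carrier. Origin: centre of its underside, so its flat top is 40 mm higher.
- tin_mid: Middle tin, same make. Origin: centre of its underside.
- tin_low: Lowest tin, same make, standing on the carrier's plate. Origin: centre of its underside.
- pinch_bowl: Orange pinch bowl, 84 mm wide, 36 mm high; to be left alone. Origin: centre of its underside.
- garlic_keeper: White ceramic garlic keeper, 94 mm wide, 112 mm high; to be left alone. Origin: centre of its underside.
- timer: Yellow kitchen timer with a press button on top, 34 x 66 x 63 mm; to be left alone. Origin: centre of its underside.
There are look-alikes about, which are no part of the job. What is shaped like the tin_mid but pink is not meant. Leave any pink look-alike of the tin_low alone.

How it is judged:
On the way, in this order (a step that is already met when the one before it is completed fails the run):
1. the swing bar is home over the tins (within 0.05 rad of its stop) (value of joint swing_bar below 0.05 rad), for 0.2 s.
2. the foot presses on the top tin with more than 10 N and the clutch has slipped (value of joint swing_bar below 0.05 rad and contact force between foot and tin_top above 10 N and horizontal distance between core_c1 and spindle_c1 above 0.0006 m), for 0.2 s.
At the end, for the whole second after the job is handed in: The bar is within 0.05 rad of its stop and at rest, the foot presses on the top tin with more than 10 N, the clutch has slipped by 0.05 to 0.6 rad in all (marks 12 mm off the axis 0.6 to 7.1 mm apart), and the three tins stand upright within 10 mm of the carrier's stack axis (all of step 2 and horizontal distance between core_c1 and spindle_c1 below 0.0071 m and velocity of joint swing_bar below 0.05 rad/s and angle between tin_top's own z axis and vertical below 0.05 rad and horizontal distance between each of tin_low, tin_mid, tin_top and carrier below 0.01 m); the robot touches nothing.
It fails at once if the clutch is slipped by more than 0.6 rad (marks on the cap's core and the spindle, 12 mm off the axis, over 7.1 mm apart) (horizontal distance between core_c1 and spindle_c1 above 0.0071 m).
It fails at once if the swing bar's arm is pushed with more than 25 N (contact force between any of the fingers, the arm and swing_bar_c0 above 25 N).
It fails at once if a tin is shoved more than 12 mm (distance of any of tin_low, tin_mid, tin_top from where it was at the start of the episode above 0.012 m).
It fails at once if the bowl, the garlic keeper or the timer is moved by more than 20 mm (distance of any of pinch_bowl, garlic_keeper, timer from where it was at the start of the episode above 0.02 m).
It also fails if it takes over 69 s, if anything falls off the work surface, if the arm or the gripper's body presses on something with over 40 N, if the wrist force passes 120 N, or if a joint passes its speed limit or range.

### The arm

A 6-joint arm with a two-finger parallel gripper is mounted at the origin on the work surface. World frame = base frame: x ahead of the robot, y to its left, z up, the work surface at z = 0. Lengths are in m, angles in rad, forces in N, time in s.
With the tool pointing down it reaches from about 0.225 to 0.875 m from the base axis. Payload 3.4 kg.
Tool frame: the origin (TCP) lies on the centre line of the jaws, within the pads' length; the fingertips stand 11 mm ahead of it and the grasp point (between the pads) lies 8 mm behind it; z points along the fingers, y is the line along which they close (so a half turn about z gives the same grasp; the last joint's range is limited). The gripper opens to 85 mm and grips with 20 to 120 N. Pads are 22 mm wide; open, the fingers measure 114 mm over their backs; the gripper's body (76 mm by 85 mm) begins 54 mm behind the grasp point. The pads swing forward as they close: fully open they stand 13 mm farther back than shut.
Start: joints at [1.147, 0.276, 1.505, -0, 1.361, -0.121], TCP at [0.171, 0.549, 0.242] pointing down, gripper open.
Joint ranges: [-2.89, 2.89], [-0.75, 2.08], [0.22, 2.7], [-1.18, 4.32], [0.11, 2.71], [-2.7, 2.7]. Speed limits (rad/s): [2.57, 2.57, 3.14, 3.14, 3.14, 3.14].

### API

Orientations are given as a unit quaternion [w, x, y, z].
In Python, from rig import manip, eyes, job gives the robot as it stands.
- The arm moves only by the tool drive_tool, never from a script. Its argument "rows" is a list of rows, each a list of 3 entries, a list of its own where there are three numbers: the turn, a rotation vector about the world's x, y, z in rad, then the shift along the world's x, y, z in cm, then the finger opening in cm, from 0 to 8.54. A call has 1 to 8 rows; each row shifts and turns the commanded pose from where the row before left it; what a row does not reach is not made up. A row lasts 1/8 s, in which the tool goes at most 62.5 mm and 10.7 degrees, less where a joint would pass 70% of its speed; a pose out of reach is approached as far as the arm can. A call is refused whole if a number of a shift passes 6.25 or a number of a turn 0.188, either way. A call with a gripper value outside its range is refused whole. The fingers move at their own pace and stop on an object; "force" is the grip in N (left out, the last holds). Time passes only in rows, so rows that do not move let the fingers close. It gives the time, the measured TCP pose, the force, the opening and the grip force at its end, in the units of the state.
- manip.get_state(): the state, without advancing time (a new reading comes with each control period).
- eyes.get_image(name): name is "scene" or "side" or "wrist"; returns the picture (384x512x3 uint8, red, green, blue); there is no depth.
- eyes.get_calibration(name): a dict with "camera_matrix" (3x3 intrinsics, pixels), "view" (4x4, takes a point from world to camera coordinates). Camera axes: x right, y up, looking along -z (the intrinsics and any distortion apply to the point x, -y, -z); pixel columns grow to the right and rows downward; lengths in m; the calibration is good to about 2 mm. A picture is of the moment at which its call begins: read the wrist's pose just before it. get_calibration takes no time and is no camera call; for the wrist camera it gives the pose at the moment of the call.
- job.sign_off(): hands the job in; it is judged then, once.
The state is a dict: "clock": time; "qpos": joint angles; "qd": joint speeds; "effort": joint torques, N m; "position": TCP position; "ee_rot": TCP orientation; "contact_force": force on the tool from outside, world axes, zero at the start; "moment": the same for the moment, N m; "width": finger opening in m; "gripper_force": force on a finger pad.
Only numpy, scipy, OpenCV 4.12 (cv2) and the standard library are available. Lean on these libraries where they do the work, as an engineer would, in place of code of your own. Each camera call takes 0.05 s, during which the arm holds its last target. There are 200 camera calls.

## Working session

There is one attempt and no reset: what is moved stays moved. The work goes in short steps, Python scripts to look and compute and a tool call to move; the robot and the scene stay as the last step left them, time stands still between calls to the robot, and variables do not carry over. Pictures are saved under pics/ and viewed, at most 10 in all, crops included, and the job is handed in when it is done.

Besides the shell and the picture viewer there is one more tool, called after "Request:" as name(argument=value, ...), one argument or row to a line, values as JSON. drive_tool: Moves the arm, as the interface text tells. Its arguments: {"type":"object","properties":{"rows":{"type":"array"},"force":{"type":"number"}},"required":["rows"]}

```bash
mkdir -p pics; python3 - <<'E'
from rig import manip, eyes, job
import cv2,numpy as np
print(manip.get_state())
for n in ["scene","side"]:
    im=eyes.get_image(n); cv2.imwrite(f"pics/{n}0.png",im[:,:,::-1])
    c=eyes.get_calibration(n); print(n,{k:np.round(v,4).tolist() if not isinstance(v,str) else v for k,v in c.items()})
E
```

```text
{'clock': 0.0, 'qpos': array([ 1.14699374e+00,  2.76606522e-01,  1.50615313e+00, -1.60083923e-05,
        1.36071495e+00, -1.20998439e-01]), 'qd': array([-0.00075902,  0.00085952,  0.00166456, -0.00021247, -0.00079266,
        0.00113953]), 'effort': array([ 2.32467894e-03, -4.16780162e+01, -2.45810598e+01,  3.13236551e-04,
        1.06414862e-02,  8.73011061e-06]), 'position': array([0.17125663, 0.54835628, 0.24142517]), 'ee_rot': array([-2.45625848e-04,  1.50822590e-01,  9.88560398e-01, -9.08385025e-04]), 'contact_force': array([-0.30744712, -0.38900121,  0.63575473]), 'moment': array([ 0.02451487, -0.03874596, -0.04828268]), 'gripper_force': 0.0, 'width': 0.0852265469101392}
scene {'camera_matrix': [[434.6493, 0.0, 252.4729], [0.0, 434.6493, 192.8696], [0.0, 0.0, 1.0]], 'view': [[-0.849, 0.5284, -0.0011, 0.4098], [-0.4094, -0.6565, 0.6335, 0.1063], [0.334, 0.5383, 0.7737, -1.265], [0.0, 0.0, 0.0, 1.0]]}
side {'camera_matrix': [[381.6672, 0.0, 256.8538], [0.0, 381.6672, 191.4038], [0.0, 0.0, 1.0]], 'view': [[0.9717, -0.2361, -0.0042, -0.4263], [0.1251, 0.4995, 0.8573, -0.2016], [-0.2003, -0.8335, 0.5149, -1.0641], [0.0, 0.0, 0.0, 1.0]]}
```

View pics/scene0.png

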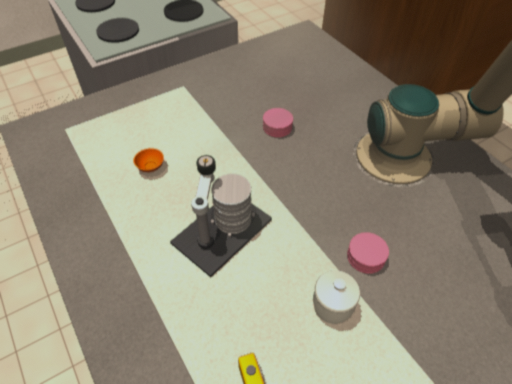

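View pics/side0.png

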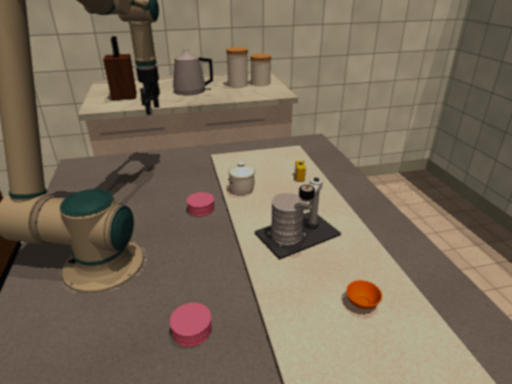

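The pictures show three grey tins on the dark plate (scene 232,205 / side 287,220), the post at scene (201,205), and the swung-out cap at scene (206,164) / side (306,192). Look-alikes are the pink tins at scene (278,122) and (368,252), which are not meant. The orange bowl is at (149,160), the keeper at (337,298) and the timer at (250,370). I choose the grey stack and check it in a close crop.

```bash
python3 - <<'E'
import cv2,numpy as np
a=cv2.imread("pics/scene0.png")[140:280,160:285]; b=cv2.imread("pics/side0.png")[165:260,245:345]
A=cv2.resize(a,None,fx=4,fy=4,interpolation=2)[:560,:400+100];B=cv2.resize(b,None,fx=3,fy=3,interpolation=2)
o=np.zeros((560,800,3),np.uint8);o[:,:500]=A;o[:285,500:]=B
cv2.imwrite("pics/crop0.png",o)
E
```

```text
(no output)
```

View pics/crop0.png

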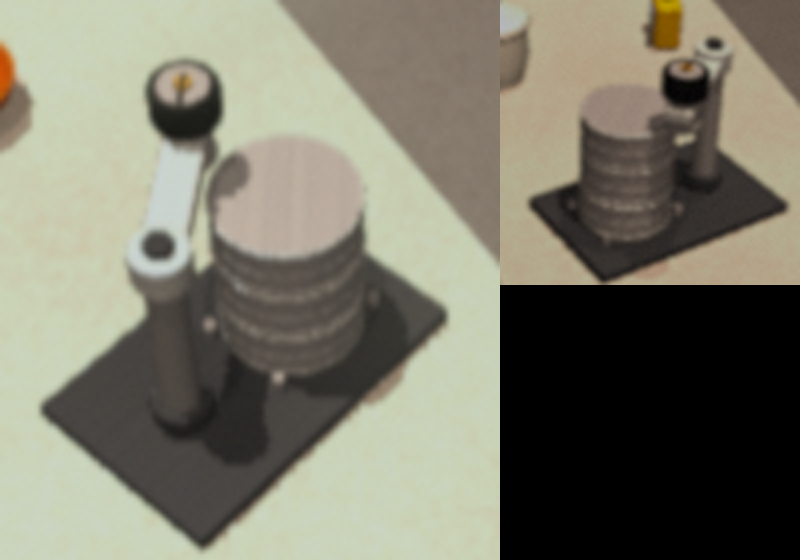

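The crop confirms it: grey tins, hub top at scene (199.5,201.5), cap top (206,160.8), tin top (231.8,189.3), with the bar swung out.

```bash
cat > h.py <<'E'
import numpy as np
from rig import manip, eyes, job
def ray(n,uv,c=None):
    c=c or eyes.get_calibration(n); K=np.array(c["camera_matrix"]);V=np.array(c["view"]);R=V[:3,:3];t=V[:3,3]
    d=np.linalg.inv(K)@[uv[0],uv[1],1]; d=R.T@(d*[1,-1,-1]); return -R.T@t,d/np.linalg.norm(d)
def plane(n,uv,z,c=None):
    o,d=ray(n,uv,c); return o+d*(z-o[2])/d[2]
def tri(p):  # list of (cam,uv) or (cam,uv,calib)
    A=np.zeros((3,3));b=np.zeros(3);rs=[ray(*q) for q in p]
    for o,d in rs: M=np.eye(3)-np.outer(d,d);A+=M;b+=M@o
    x=np.linalg.solve(A,b); return x,[np.linalg.norm(np.cross(d,x-o)) for o,d in rs]
def proj(n,x,c=None):
    c=c or eyes.get_calibration(n);V=np.array(c["view"]);p=V[:3,:3]@x+V[:3,3];q=np.array(c["camera_matrix"])@(p*[1,-1,-1]);return q[:2]/q[2]
E
python3 - <<'E'
from h import *
np.set_printoptions(precision=4,suppress=True)
for nm,a,b in [("hub",(199.5,201.5),(316,180.3)),("cap",(206,160.75),(307.3,189.7)),("tin",(231.75,189.25),(287,202.3))]:
    print(nm,tri([("scene",a),("side",b)]))
for n,l in [("scene",[(170.5,242),(210.75,276.25),(271.3,218.8)]),("side",[(255,233.3),(280,258.3),(340.7,234)])]:
    P=[plane(n,u,.012) for u in l];print(n,P,[np.linalg.norm(P[i]-P[i-1]) for i in range(3)])
print(plane("scene",(231.75,189.25),.132),plane("side",(287,202.3),.132))
E
```

```text
hub (array([ 0.6095, -0.0088,  0.1881]), [np.float64(0.0003564965124568055), np.float64(0.00035649651245676104)])
cap (array([ 0.5517, -0.0871,  0.2107]), [np.float64(0.0017569825052034728), np.float64(0.0017569825052035901)])
tin (array([ 0.5174, -0.0343,  0.1442]), [np.float64(0.00012129983729260994), np.float64(0.00012129983729247019)])
scene [array([ 0.6781, -0.0661,  0.012 ]), array([0.6391, 0.0687, 0.012 ]), array([0.4299, 0.0061, 0.012 ])] [np.float64(0.25846482150112426), np.float64(0.14027693891655652), np.float64(0.2183169664992371)]
side [array([0.4374, 0.0184, 0.012 ]), array([ 0.4784, -0.1096,  0.012 ]), array([ 0.6885, -0.0477,  0.012 ])] [np.float64(0.25965035132154063), np.float64(0.13437194425047239), np.float64(0.219012541308438)]
[ 0.5126 -0.0433  0.132 ] [ 0.5237 -0.0162  0.132 ]
```

Request:
drive_tool(
  rows=[
    [[0,0,0.046],[2.4,-4.0,0.6],8.5],
    [[0,0,0.046],[2.4,-4.0,0.6],8.5],
    [[0,0,0.046],[2.4,-4.0,0.6],8.5],
    [[0,0,0.046],[2.4,-4.0,0.6],8.5],
    [[0,0,0.046],[2.4,-4.0,0.6],8.5],
    [[0,0,0.046],[2.4,-4.0,0.6],8.5],
    [[0,0,0.046],[2.4,-4.0,0.6],8.5],
    [[0,0,0.046],[2.4,-4.0,0.6],8.5],
  ],
  force=60,
)

```text
clock: 1.1
position: [0.3638, 0.2274, 0.2903]
ee_rot: [-0.0, -0.033, 0.999, 0.0]
contact_force: [-0.0, -0.2, -1.0]
width: 0.0853
gripper_force: 0.0
```

Request:
drive_tool(
  rows=[
    [[0,0,0.046],[2.4,-4.0,0.2],8.5],
    [[0,0,0.046],[2.4,-4.0,0.2],8.5],
    [[0,0,0.046],[2.4,-4.0,0.2],8.5],
    [[0,0,0.046],[2.4,-4.0,0.2],8.5],
    [[0,0,0.046],[2.4,-4.0,0.2],8.5],
    [[0,0,0.046],[2.4,-4.0,0.2],8.5],
    [[0,0,0.046],[2.4,-4.0,0.2],8.5],
    [[0,0,0.046],[2.0,-4.0,0.2],8.5],
  ],
)

```text
clock: 2.1
position: [0.552, -0.0925, 0.3058]
ee_rot: [-0.0, -0.216, 0.976, 0.0]
contact_force: [0.0, -0.3, -1.0]
width: 0.0851
gripper_force: 0.0
```

Request:
drive_tool(
  rows=[
    [[0,0,0],[0,0,0],8.5],
    [[0,0,0],[0,0,0],8.5],
    [[0,0,0],[0,0,0],8.5],
  ],
)

```text
clock: 2.48
position: [0.5508, -0.09, 0.3063]
ee_rot: [-0.0, -0.215, 0.977, 0.0]
contact_force: [0.2, 0.5, -0.2]
width: 0.0849
gripper_force: 0.0
```

```bash
python3 - <<'E'
from h import *; import cv2
np.set_printoptions(precision=4,suppress=True)
s=manip.get_state(); print({k:s[k] for k in("clock","position","ee_rot","qpos","contact_force","moment")})
c=eyes.get_calibration("wrist"); im=eyes.get_image("wrist"); cv2.imwrite("pics/w1.png",im[:,:,::-1]); np.savez("pics/w1.npz",**c); print(c)
for x in [(.6095,-.0088,.188),(.5517,-.0871,.2107),(.5174,-.0343,.144)]: print(proj("wrist",np.array(x),c))
E
```

```text
{'clock': 2.475, 'position': array([ 0.5508, -0.09  ,  0.3063]), 'ee_rot': array([-0.0002, -0.2154,  0.9765,  0.0004]), 'qpos': array([-0.2869,  0.2218,  1.4228,  0.0005,  1.4978, -2.2919]), 'contact_force': array([ 0.2432,  0.4695, -0.1865]), 'moment': array([-0.0502,  0.0113, -0.0202])}
{'camera_matrix': array([[325.2126,   0.    , 260.2972],
       [  0.    , 325.2126, 195.9319],
       [  0.    ,   0.    ,   1.    ]]), 'view': array([[-0.4211,  0.907 ,  0.0003,  0.3133],
       [-0.8727, -0.4051, -0.2726,  0.4975],
       [-0.2471, -0.115 ,  0.9621, -0.3143],
       [ 0.    ,  0.    ,  0.    ,  1.    ]])}
[316.2537 290.2445]
[263.0774 204.302 ]
[330.1193 173.5757]
```

View pics/w1.png

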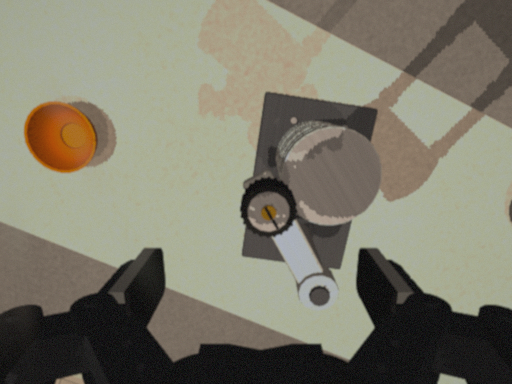

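The wrist view shows the cap at (269,207), hub top at (319,292), tin top centre at (331,175), the bowl well clear at (60,137). Black line and spindle slot are in line.

```bash
python3 - <<'E'
from h import *; import cv2
np.set_printoptions(precision=4,suppress=True)
c=dict(np.load("pics/w1.npz"))
P={}
for nm,a,b,w,z in [("hub",(199.5,201.5),(316,180.3),(319,292),.188),("cap",(206,160.75),(307.3,189.7),(269,207),.209),("tin",(231.75,189.25),(287,202.3),(331,175),.144)]:
    P[nm]=tri([("scene",a),("side",b),("wrist",w,c)])[0]; print(nm,P[nm],plane("wrist",w,z,c),plane("scene",a,z),plane("side",b,z))
print("yaw",np.arctan2(*(P["hub"]-P["tin"])[[1,0]]))
E
```

```text
hub [ 0.6097 -0.0075  0.1886] [ 0.61   -0.0058  0.188 ] [ 0.6092 -0.0088  0.188 ] [ 0.6099 -0.0088  0.188 ]
cap [ 0.5521 -0.0846  0.211 ] [ 0.5522 -0.082   0.209 ] [ 0.5495 -0.088   0.209 ] [ 0.5545 -0.0851  0.209 ]
tin [ 0.5178 -0.0336  0.1444] [ 0.5182 -0.0329  0.144 ] [ 0.5172 -0.0344  0.144 ] [ 0.5176 -0.0341  0.144 ]
yaw 0.2768105451538442
```

Request:
drive_tool(
  rows=[
    [[0,0,0],[0.1,0.5,-3.0],8.5],
    [[0,0,0],[0,0,-3.0],8.5],
    [[0,0,0],[0,0,-3.0],8.5],
    [[0,0,0],[0,0,-1.3],8.5],
    [[0,0,0],[0,0,0],6.5],
    [[0,0,0],[0,0,0],6.0],
    [[0,0,0],[0,0,0],6.0],
    [[0,0,0],[0,0,0],6.0],
  ],
)

```text
clock: 3.52
position: [0.5529, -0.0863, 0.2041]
ee_rot: [0.001, -0.215, 0.977, -0.0]
contact_force: [-0.2, -0.4, 0.6]
width: 0.06
gripper_force: 0.0
```

```bash
python3 - <<'E'
from h import *; import cv2
np.set_printoptions(precision=4,suppress=True)
s=manip.get_state(); print({k:s[k] for k in("clock","position","ee_rot","qpos","contact_force","moment","width")})
c=eyes.get_calibration("wrist"); a=eyes.get_image("wrist"); b=eyes.get_image("side")
o=np.zeros((500,800,3),np.uint8); o[:384,:512]=a; o[:,512:]=cv2.resize(b[110:235,260:332],(288,500),interpolation=2)
cv2.imwrite("pics/w2.png",o[:,:,::-1]); np.savez("pics/w2.npz",**c)
E
```

```text
{'clock': 3.525, 'position': array([ 0.5529, -0.0863,  0.2041]), 'ee_rot': array([ 0.0006, -0.2149,  0.9766, -0.0003]), 'qpos': array([-0.2792,  0.2761,  1.6023,  0.0001,  1.2618, -2.2831]), 'contact_force': array([-0.2011, -0.4295,  0.6254]), 'moment': array([-0.0133,  0.0088, -0.0014]), 'width': 0.060029740449252765}
```

View pics/w2.png

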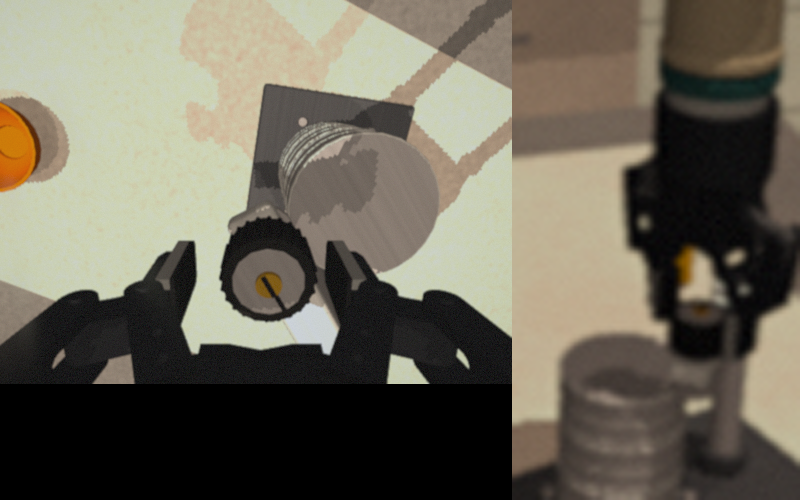

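The wrist crop shows the cap (268,265) between the pads (192 and 328), about 3 mm off centre towards the tins. The side view shows the fingers round the cap, still high. I centre, lower 8 mm and narrow the jaws to a loose cage.

Request:
drive_tool(
  rows=[
    [[0,0,0],[-0.1,0.2,-0.4],6.0],
    [[0,0,0],[0,0,-0.4],5.5],
    [[0,0,0],[0,0,0],5.0],
    [[0,0,0],[0,0,0],4.6],
    [[0,0,0],[0,0,0],4.6],
  ],
)

```text
clock: 4.25
position: [0.5516, -0.0842, 0.1954]
ee_rot: [0.0, -0.215, 0.977, -0.0]
contact_force: [-0.4, 0.8, 0.1]
width: 0.0459
gripper_force: 0.0
```

```bash
python3 - <<'E'
from h import *; import cv2
np.set_printoptions(precision=4,suppress=True)
s=manip.get_state(); print({k:s[k] for k in("clock","position","contact_force","moment","width","gripper_force")})
p=s["position"][:2]; hub=np.array([.6097,-.0075]); v=p-hub; a0=np.arctan2(v[1],v[0])-2*np.pi*0; a1=-np.pi+.28
print(a0,a1,np.linalg.norm(v))
q=[hub+.095*np.array([np.cos(a),np.sin(a)]) for a in np.linspace(a0,a1,8)]
print(np.diff([p]+q[1:],axis=0)*100)
E
```

```text
{'clock': 4.25, 'position': array([ 0.5516, -0.0842,  0.1954]), 'contact_force': array([-0.3624,  0.7664,  0.1127]), 'moment': array([ 0.0036, -0.0308, -0.0075]), 'width': 0.04593312475506414, 'gripper_force': 0.0}
-2.2192924877006566 -2.861592653589793 0.09621057958222269
[[-0.5965  0.6541]
 [-0.6157  0.6166]
 [-0.5566  0.6704]
 [-0.4928  0.7186]
 [-0.4249  0.7608]
 [-0.3534  0.7965]
 [-0.279   0.8255]]
```

Request:
drive_tool(
  rows=[
    [[0,0,0],[-0.3,0.3,0],4.6],
    [[0,0,0],[-0.3,0.3,0],4.6],
    [[0,0,0],[-0.3,0.31,0],4.6],
    [[0,0,0],[-0.3,0.31,0],4.6],
    [[0,0,0],[-0.28,0.33,0],4.6],
    [[0,0,0],[-0.28,0.34,0],4.6],
    [[0,0,0],[-0.25,0.36,0],4.6],
    [[0,0,0],[-0.25,0.36,0],4.6],
  ],
)

```text
clock: 5.25
position: [0.5287, -0.0576, 0.1953]
ee_rot: [0.0, -0.215, 0.977, 0.0]
contact_force: [-0.0, -3.6, 0.5]
width: 0.0457
gripper_force: 1.3
```

Request:
drive_tool(
  rows=[
    [[0,0,0],[-0.21,0.38,0],4.6],
    [[0,0,0],[-0.21,0.38,0],4.6],
    [[0,0,0],[-0.18,0.4,0],4.6],
    [[0,0,0],[-0.18,0.4,0],4.6],
    [[0,0,0],[-0.14,0.4,0],4.6],
    [[0,0,0],[-0.14,0.4,0],4.6],
    [[0,0,0],[0,0,0],4.6],
  ],
)

```text
clock: 6.12
position: [0.5183, -0.0335, 0.1953]
ee_rot: [0.0, -0.215, 0.977, 0.001]
contact_force: [0.5, 0.6, -0.8]
width: 0.0462
gripper_force: 0.0
```

```bash
python3 - <<'E'
from h import *; import cv2
np.set_printoptions(precision=4,suppress=True)
s=manip.get_state(); print({k:s[k] for k in("clock","position","contact_force","moment","width","gripper_force")})
c=eyes.get_calibration("wrist"); a=eyes.get_image("wrist"); b=eyes.get_image("side")
o=np.zeros((500,800,3),np.uint8); o[:384,:512]=a; o[:,512:]=cv2.resize(b[110:235,260:332],(288,500),interpolation=2)
cv2.imwrite("pics/w3.png",o[:,:,::-1]); np.savez("pics/w3.npz",**c)
E
```

```text
{'clock': 6.125, 'position': array([ 0.5183, -0.0335,  0.1953]), 'contact_force': array([ 0.5233,  0.6267, -0.7961]), 'moment': array([-0.0451,  0.0139,  0.001 ]), 'width': 0.04617815837420767, 'gripper_force': 0.0}
```

View pics/w3.png

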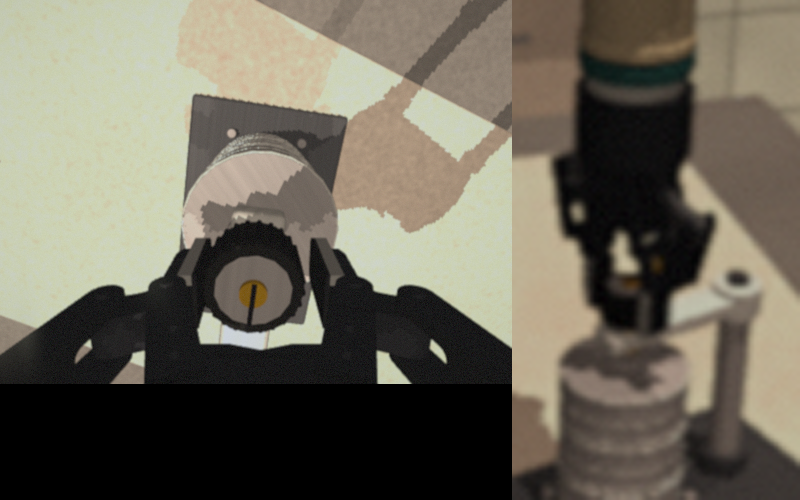

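The cap followed and is over the tins (wrist 253,285). Now I feel for the stop.

Request:
drive_tool(
  rows=[
    [[0,0,0],[-0.05,0.15,0],4.6],
    [[0,0,0],[-0.05,0.15,0],4.6],
  ],
)

```text
clock: 6.48
position: [0.5175, -0.0317, 0.1953]
ee_rot: [0.0, -0.215, 0.977, -0.0]
contact_force: [-0.0, -1.7, -0.1]
width: 0.046
gripper_force: 0.9
```

Request:
drive_tool(
  rows=[
    [[0,0,0],[-0.05,0.15,0],4.6],
    [[0,0,0],[0,0,0],4.6],
  ],
)

```text
clock: 6.72
position: [0.5172, -0.0309, 0.1954]
ee_rot: [0.0, -0.215, 0.977, -0.001]
contact_force: [1.5, -5.8, 0.5]
width: 0.0457
gripper_force: 2.5
```

Request:
drive_tool(
  rows=[
    [[0,0,0],[-0.05,0.15,0],4.6],
    [[0,0,0],[0,0,0],4.6],
  ],
)

```text
clock: 6.98
position: [0.5173, -0.0307, 0.1955]
ee_rot: [0.001, -0.215, 0.977, -0.002]
contact_force: [1.7, -8.0, -2.6]
width: 0.0465
gripper_force: 4.1
```

Force rises with no more motion: the bar is at its stop. I back off to centre on the cap and grip.

Request:
drive_tool(
  rows=[
    [[0,0,0],[0.1,-0.35,0],4.6],
    [[0,0,0],[0,0,0],4.2],
    [[0,0,0],[0,0,0],3.5],
    [[0,0,0],[0,0,0],3.5],
    [[0,0,0],[0,0,0],3.5],
  ],
  force=60,
)

```text
clock: 7.6
position: [0.5184, -0.0337, 0.1962]
ee_rot: [0.001, -0.215, 0.977, -0.002]
contact_force: [1.6, -6.9, 2.4]
width: 0.0389
gripper_force: 60.0
```

```bash
python3 - <<'E'
from h import *; import cv2
np.set_printoptions(precision=4,suppress=True)
s=manip.get_state(); print({k:s[k] for k in("clock","position","qpos","contact_force","moment","effort","width","gripper_force")})
a=eyes.get_image("wrist"); cv2.imwrite("pics/g.png",a[:,:,::-1])
E
```

```text
{'clock': 7.6, 'position': array([ 0.5184, -0.0337,  0.1962]), 'qpos': array([-0.1968,  0.2225,  1.6986, -0.0032,  1.217 , -2.2   ]), 'contact_force': array([ 1.6138, -6.8923,  2.3947]), 'moment': array([-1.1087, -0.2159, -0.0532]), 'effort': array([  3.696 , -36.0695, -20.7808,   2.1824,   0.9699,  -0.0306]), 'width': 0.038867922408160165, 'gripper_force': 60.04688858985901}
```

View pics/g.png

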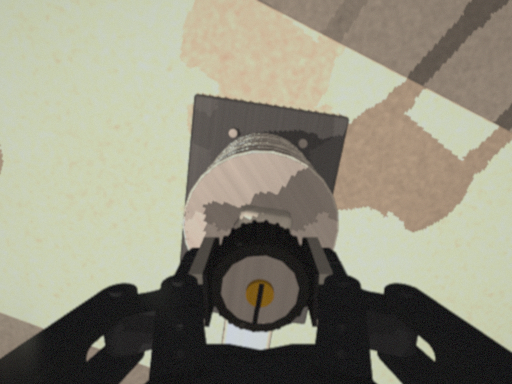

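Pads are firm on the cap and the line/slot (260,295) are still in line. Turning clockwise.

```bash
cat > m.py <<'E'
from h import *
s=manip.get_state(); q=s["ee_rot"]; print("t %.2f yaw %.3f Mz %.3f e6 %.3f q6 %.3f"%(s["clock"],np.arctan2(2*q[1]*q[2],q[1]**2-q[2]**2),s["moment"][2],s["effort"][5],s["qpos"][5]),np.round(s["position"],4),np.round(s["contact_force"],1),round(float(s["width"]),4))
E
python3 m.py
```

```text
t 7.65 yaw -2.708 Mz -0.057 e6 -0.031 q6 -2.200 [ 0.5184 -0.0337  0.1962] [ 1.7 -7.5  1.3] 0.0383
```

Request:
drive_tool(
  rows=[
    [[0,0,-0.08],[0,0,0],3.5],
    [[0,0,-0.08],[0,0,0],3.5],
    [[0,0,-0.08],[0,0,0],3.5],
    [[0,0,-0.08],[0,0,0],3.5],
    [[0,0,0],[0,0,0],3.5],
  ],
)

```text
clock: 8.28
position: [0.5183, -0.0333, 0.1962]
ee_rot: [0.001, -0.057, 0.998, -0.002]
contact_force: [0.9, -5.7, 2.2]
width: 0.0381
gripper_force: 59.8
```

```bash
python3 m.py
```

```text
t 8.28 yaw -3.028 Mz 0.084 e6 0.236 q6 -1.880 [ 0.5183 -0.0333  0.1962] [ 0.9 -5.7  2.2] 0.0381
```

Request:
drive_tool(
  rows=[
    [[0,0,-0.08],[0,0,0],3.5],
    [[0,0,-0.08],[0,0,0],3.5],
    [[0,0,-0.08],[0,0,0],3.5],
    [[0,0,-0.08],[0,0,0],3.5],
    [[0,0,0],[0,0,0],3.5],
  ],
)

```text
clock: 8.9
position: [0.5183, -0.033, 0.1962]
ee_rot: [0.001, 0.103, 0.995, -0.001]
contact_force: [1.4, -5.1, 2.7]
width: 0.0384
gripper_force: 59.8
```

```bash
python3 m.py
```

```text
t 8.90 yaw 2.935 Mz 0.083 e6 0.238 q6 -1.560 [ 0.5183 -0.033   0.1962] [ 1.4 -5.1  2.7] 0.0384
```

Thread drag shows as +0.14 N m; the clutch should show at Mz ≈ +0.24.

Request:
drive_tool(
  rows=[
    [[0,0,-0.06],[0,0,0],3.5],
    [[0,0,-0.06],[0,0,0],3.5],
    [[0,0,0],[0,0,0],3.5],
  ],
)

```text
clock: 9.28
position: [0.5184, -0.0328, 0.1962]
ee_rot: [0.002, 0.163, 0.987, -0.001]
contact_force: [1.7, -5.3, 2.3]
width: 0.0386
gripper_force: 59.8
```

```bash
python3 m.py
```

```text
t 9.28 yaw 2.815 Mz 0.079 e6 0.212 q6 -1.440 [ 0.5184 -0.0328  0.1962] [ 1.7 -5.3  2.3] 0.0386
```

Request:
drive_tool(
  rows=[
    [[0,0,-0.06],[0,0,0],3.5],
    [[0,0,-0.06],[0,0,0],3.5],
    [[0,0,0],[0,0,0],3.5],
  ],
)

```text
clock: 9.65
position: [0.5184, -0.0327, 0.1962]
ee_rot: [0.002, 0.221, 0.975, -0.001]
contact_force: [1.7, -4.5, 2.6]
width: 0.0387
gripper_force: 59.9
```

```bash
python3 m.py
```

```text
t 9.65 yaw 2.695 Mz 0.182 e6 0.217 q6 -1.320 [ 0.5184 -0.0327  0.1962] [ 1.7 -4.5  2.6] 0.0387
```

Request:
drive_tool(
  rows=[
    [[0,0,-0.06],[0,0,0],3.5],
    [[0,0,-0.06],[0,0,0],3.5],
    [[0,0,0],[0,0,0],3.5],
  ],
)

```text
clock: 10.02
position: [0.5185, -0.0326, 0.1962]
ee_rot: [0.002, 0.279, 0.96, -0.0]
contact_force: [2.3, -5.2, 3.1]
width: 0.0388
gripper_force: 59.9
```

```bash
python3 m.py
```

```text
t 10.03 yaw 2.576 Mz 0.158 e6 0.226 q6 -1.201 [ 0.5185 -0.0326  0.1962] [ 2.3 -5.2  3.1] 0.0388
```

```bash
cat > m2.py <<'E'
from h import *; import cv2,sys
M=[];E=[]
for i in range(8):
    s=manip.get_state(); M.append(s["moment"][2]);E.append(s["effort"][5]); im=eyes.get_image("wrist")
print("t %.2f Mz %.3f sd %.3f e6 %.3f q6 %.3f"%(s["clock"],np.mean(M),np.std(M),np.mean(E),s["qpos"][5]),np.round(s["position"],4),np.round(s["contact_force"],1))
cv2.imwrite("pics/%s.png"%sys.argv[1],im[:,:,::-1])
E
python3 m2.py t0
```

```text
t 10.38 Mz 0.135 sd 0.027 e6 0.141 q6 -1.201 [ 0.5185 -0.0326  0.1962] [ 2.  -4.5  3.4]
```

Request:
drive_tool(
  rows=[
    [[0,0,-0.04],[0,0,0],3.5],
    [[0,0,-0.04],[0,0,0],3.5],
    [[0,0,0],[0,0,0],3.5],
  ],
)

```text
clock: 10.8
position: [0.5185, -0.0325, 0.1962]
ee_rot: [0.002, 0.317, 0.948, -0.0]
contact_force: [2.6, -4.3, 2.9]
width: 0.0384
gripper_force: 59.9
```

```bash
python3 m2.py t1
```

```text
t 11.15 Mz 0.143 sd 0.029 e6 0.139 q6 -1.121 [ 0.5185 -0.0325  0.1962] [ 1.5 -4.8  3.1]
```

Request:
drive_tool(
  rows=[
    [[0,0,-0.04],[0,0,0],3.5],
    [[0,0,-0.04],[0,0,0],3.5],
    [[0,0,0],[0,0,0],3.5],
  ],
)

```text
clock: 11.58
position: [0.5186, -0.0324, 0.1962]
ee_rot: [0.002, 0.355, 0.935, 0.0]
contact_force: [2.2, -4.0, 3.2]
width: 0.0383
gripper_force: 59.9
```

```bash
python3 m2.py t2
```

```text
t 11.93 Mz 0.121 sd 0.027 e6 0.140 q6 -1.042 [ 0.5186 -0.0324  0.1962] [ 3.2 -5.2  3.1]
```

e6 at rest reads exactly the drag (0.14); it is a clean torque gauge. Continuing in 0.1 rad steps.

Request:
drive_tool(
  rows=[
    [[0,0,-0.05],[0,0,0],3.5],
    [[0,0,-0.05],[0,0,0],3.5],
    [[0,0,0],[0,0,0],3.5],
    [[0,0,0],[0,0,0],3.5],
  ],
)

```text
clock: 12.48
position: [0.5186, -0.0323, 0.1962]
ee_rot: [0.002, 0.401, 0.916, 0.0]
contact_force: [2.9, -4.3, 2.7]
width: 0.0384
gripper_force: 59.9
```

```bash
sed -i 's/range(8)/range(5)/' m2.py; python3 m2.py t3
```

```text
t 12.68 Mz 0.143 sd 0.027 e6 0.131 q6 -0.942 [ 0.5187 -0.0324  0.1962] [ 2.1 -3.7  2. ]
```

Request:
drive_tool(
  rows=[
    [[0,0,-0.05],[0,0,0],3.5],
    [[0,0,-0.05],[0,0,0],3.5],
    [[0,0,0],[0,0,0],3.5],
    [[0,0,0],[0,0,0],3.5],
  ],
)

```text
clock: 13.22
position: [0.5187, -0.0323, 0.1962]
ee_rot: [0.002, 0.446, 0.895, 0.0]
contact_force: [2.7, -3.3, 3.8]
width: 0.0385
gripper_force: 59.9
```

```bash
python3 m2.py t4
```

```text
t 13.43 Mz 0.127 sd 0.029 e6 0.132 q6 -0.842 [ 0.5187 -0.0323  0.1962] [ 3.1 -4.6  2.5]
```

Request:
drive_tool(
  rows=[
    [[0,0,-0.05],[0,0,0],3.5],
    [[0,0,-0.05],[0,0,0],3.5],
    [[0,0,0],[0,0,0],3.5],
    [[0,0,0],[0,0,0],3.5],
  ],
)

```text
clock: 13.98
position: [0.5188, -0.0322, 0.1962]
ee_rot: [0.002, 0.49, 0.872, 0.001]
contact_force: [3.2, -3.8, 2.5]
width: 0.0385
gripper_force: 60.0
```

```bash
python3 m2.py t5
```

```text
t 14.18 Mz 0.129 sd 0.033 e6 0.133 q6 -0.742 [ 0.5188 -0.0322  0.1962] [ 2.9 -3.4  2.7]
```

Request:
drive_tool(
  rows=[
    [[0,0,-0.05],[0,0,0],3.5],
    [[0,0,-0.05],[0,0,0],3.5],
    [[0,0,0],[0,0,0],3.5],
    [[0,0,0],[0,0,0],3.5],
  ],
)

```text
clock: 14.72
position: [0.5189, -0.0321, 0.1962]
ee_rot: [0.002, 0.533, 0.846, 0.001]
contact_force: [3.4, -4.0, 3.4]
width: 0.0389
gripper_force: 60.0
```

```bash
python3 m2.py t6
```

```text
t 14.93 Mz 0.184 sd 0.031 e6 0.178 q6 -0.642 [ 0.519  -0.0322  0.1963] [ 3.9 -4.   3.1]
```

Request:
drive_tool(
  rows=[
    [[0,0,-0.05],[0,0,0],3.5],
    [[0,0,-0.05],[0,0,0],3.5],
    [[0,0,0],[0,0,0],3.5],
    [[0,0,0],[0,0,0],3.5],
  ],
)

```text
clock: 15.48
position: [0.5191, -0.0321, 0.1963]
ee_rot: [0.002, 0.575, 0.818, 0.001]
contact_force: [2.7, -3.8, 2.7]
width: 0.0384
gripper_force: 60.0
```

```bash
python3 m2.py t7
```

```text
t 15.68 Mz 0.239 sd 0.013 e6 0.244 q6 -0.542 [ 0.5191 -0.0321  0.1963] [ 4.1 -3.6  3.6]
```

```bash
python3 - <<'E'
import cv2,numpy as np
cv2.imwrite("pics/tt.png",np.hstack([cv2.resize(cv2.imread(f"pics/{n}.png")[220:340,190:330],(400,343),interpolation=2) for n in("g","t7")]))
E
```

```text
(no output)
```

View pics/tt.png

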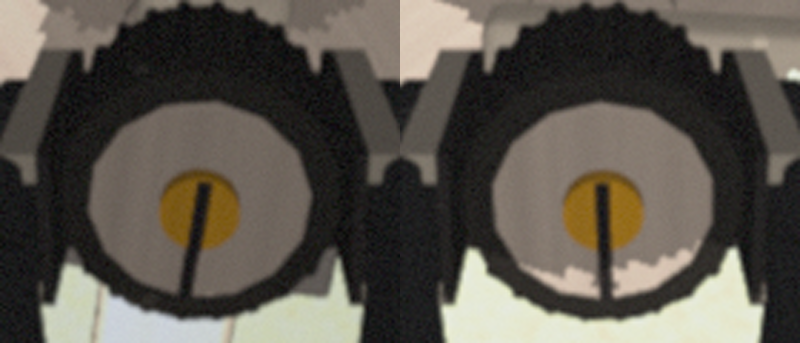

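The pair shows the cap turning with the jaws, line and slot still in line (no slip), and the torque climbing: foot is on the tin. About 0.1 rad more to slip.

Request:
drive_tool(
  rows=[
    [[0,0,-0.05],[0,0,0],3.5],
    [[0,0,-0.05],[0,0,0],3.5],
    [[0,0,0],[0,0,0],3.5],
    [[0,0,0],[0,0,0],3.5],
  ],
)

```text
clock: 16.23
position: [0.5192, -0.0321, 0.1964]
ee_rot: [0.002, 0.615, 0.789, 0.001]
contact_force: [3.1, -3.9, 2.5]
width: 0.0384
gripper_force: 60.0
```

```bash
python3 m2.py t8
```

```text
t 16.43 Mz 0.298 sd 0.037 e6 0.298 q6 -0.442 [ 0.5192 -0.0321  0.1963] [ 3.9 -3.1  3. ]
```

Request:
drive_tool(
  rows=[
    [[0,0,-0.05],[0,0,0],3.5],
    [[0,0,-0.05],[0,0,0],3.5],
    [[0,0,0],[0,0,0],3.5],
    [[0,0,0],[0,0,0],3.5],
  ],
)

```text
clock: 16.98
position: [0.5193, -0.032, 0.1963]
ee_rot: [0.002, 0.654, 0.757, 0.001]
contact_force: [3.3, -3.2, 2.2]
width: 0.0382
gripper_force: 60.0
```

```bash
python3 m2.py t9
```

```text
t 17.18 Mz 0.276 sd 0.022 e6 0.299 q6 -0.342 [ 0.5193 -0.0321  0.1963] [ 4.3 -3.7  2.3]
```

Torque is level at 0.30: the clutch slips (about 0.1 rad so far). A little more, then check.

Request:
drive_tool(
  rows=[
    [[0,0,-0.06],[0,0,0],3.5],
    [[0,0,-0.06],[0,0,0],3.5],
    [[0,0,0],[0,0,0],3.5],
    [[0,0,0],[0,0,0],3.5],
  ],
)

```text
clock: 17.73
position: [0.5195, -0.032, 0.1963]
ee_rot: [0.002, 0.698, 0.716, 0.002]
contact_force: [5.2, -3.6, 2.6]
width: 0.0386
gripper_force: 60.0
```

```bash
python3 m2.py t10; python3 - <<'E'
import cv2,numpy as np
cv2.imwrite("pics/tu.png",np.hstack([cv2.resize(cv2.imread(f"pics/{n}.png")[220:340,190:330],(400,343),interpolation=2) for n in("t7","t10")]))
E
```

```text
t 17.93 Mz 0.295 sd 0.030 e6 0.299 q6 -0.222 [ 0.5194 -0.032   0.1963] [ 4.  -3.8  1.8]
```

View pics/tu.png

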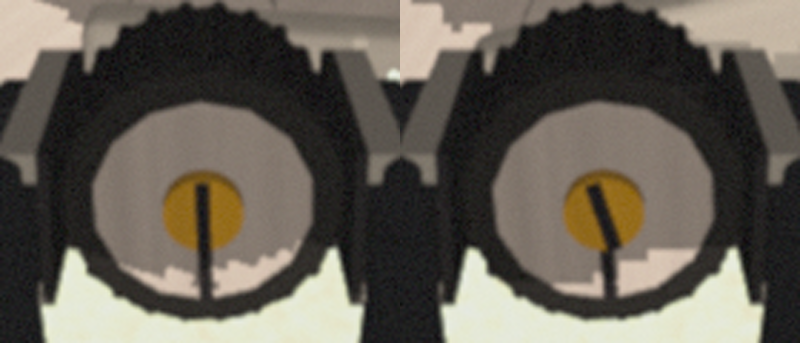

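The right frame shows the slot turned about 0.22 rad from the core's line: slip well inside the window. I unwind the sleeve slightly, open and go up.

Request:
drive_tool(
  rows=[
    [[0,0,0.07],[0,0,0],3.5],
    [[0,0,0.07],[0,0,0],3.5],
    [[0,0,0],[0,0,0],4.2],
    [[0,0,0],[0,0,0],5.2],
    [[0,0,0],[0,0,0],6.0],
    [[0,0,0],[0,0,0],6.0],
    [[0,0,0],[0,0,0],6.0],
  ],
)

```text
clock: 18.85
position: [0.517, -0.0318, 0.1951]
ee_rot: [-0.0, 0.647, 0.763, -0.0]
contact_force: [0.1, 1.1, 1.0]
width: 0.0601
gripper_force: 0.0
```

Request:
drive_tool(
  rows=[
    [[0,0,0],[0,0,1.0],6.0],
    [[0,0,0],[0,0,2.0],6.0],
    [[0,0,0],[0,0,4.0],6.0],
    [[0,0,0],[0,0,4.0],6.0],
    [[0,0,0],[0,0,0],6.0],
    [[0,0,0],[0,0,0],6.0],
  ],
)

```text
clock: 19.6
position: [0.5169, -0.0319, 0.3052]
ee_rot: [-0.0, 0.647, 0.763, -0.0]
contact_force: [-0.6, 0.6, -0.3]
width: 0.06
gripper_force: 0.0
```

```bash
python3 m.py; python3 - <<'E'
from h import *; import cv2
a=eyes.get_image("wrist")[:,:,::-1]; b=eyes.get_image("scene")[:,:,::-1]
uv=proj("wrist",np.array([.5184,-.0337,.21])); print(uv); u,v=int(uv[0]),int(uv[1])
o=np.zeros((400,800,3),np.uint8); o[:,:400]=cv2.resize(a[max(v-50,0):v+50,u-50:u+50],(400,400),interpolation=2); o[:,400:]=cv2.resize(b[140:270,160:290],(400,400),interpolation=2)
cv2.imwrite("pics/end.png",o)
E
```

```text
t 19.60 yaw 1.735 Mz 0.008 e6 0.000 q6 -0.360 [ 0.5169 -0.0319  0.3052] [-0.6  0.6 -0.3] 0.06
[262.19994549 205.96315844]
```

View pics/end.png

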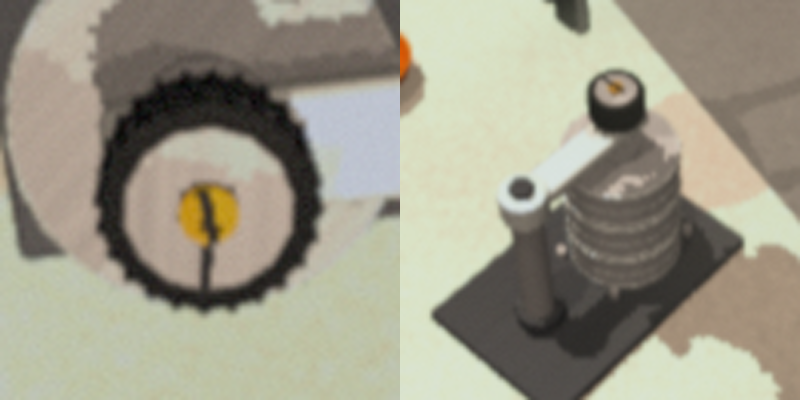

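The final view shows the bar home over an upright stack, the cap free of the fingers, and the line and slot about 0.2–0.3 rad apart.

```bash
python3 -c "
from rig import job; print(job.sign_off())"
```

```text
the job is handed in; nothing more can be done
None
```

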